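# Free the shredder's cutters with the splined release key

## Task

The hand-driven paper shredder has jammed: first take its hand wheel by the upright crank knob and turn it at least one full turn counter-clockwise seen from above, to back the cutters off. Then take the release key out of its stand, turn it until the splines of its stem match the cross-shaped socket in the middle of the wheel, push it fully home against the spring, and keep it pressed down: the program finishes while still holding the key pressed home. Leave the tape roll, stapler, tin and pen pot where they are.

Things in the scene. Friction and masses are not known exactly. Their poses are not given: they have to be found in the camera images.
- shredder: Hand-driven paper shredder, a low grey housing fixed on the desk, 180 (x) x 170 (y) x 46 mm high, with a 14 mm higher feed throat with a paper slot along its +x end. Origin on the desk surface under the axis of the hand wheel; the housing reaches from x = -75 to +105 mm of it. z is up.
- wheel (a joint): Angle of the shredder's hand wheel about its upright axis, rad, growing counter-clockwise seen from above. Starts between 0 and 0.6; turns freely up to 12 with slight friction (0.08 N m) and stays where it is left. The wheel is a dark steel disc 136 mm across, its top 58 mm above the desk; at 0 the crank knob lies on the shredder's +x side of the axis.
- hub_top (a point): Centre of the mouth of the wheel's hub, on its axis, 72 mm above the desk; turns with the wheel (z up, x towards the crank knob). The hub is a steel collar 38 mm across, 14 mm above the disc, with a cross-shaped socket open at the top: two crossing slots 10 mm wide, 27 mm long, 24 mm deep, one pointing to the crank knob (x), one across (y). In its middle a spring plunger.
- knob_mid (a point): The crank knob: a black upright cylinder 17 mm across, standing on the wheel 54 mm from its axis, from 60 to 104 mm above the desk; it spins freely about its own upright axis, so it can be gripped and led round in a circle without turning the gripper. This point lies on its axis 92 mm above the desk.
- plunger (a joint): Spring plunger in the socket, m: 0 up (its top 16 mm below the hub's mouth), 0.008 fully down. It takes about 4 N to start and 8 N fully down and springs back, so a key that is let go rises. The key's shoulder rests on the hub when it is at 0.008.
- key_grip (a point): Centre of the release key's flat black head, where to grasp it: 42 mm (key x) x 12 mm (key y, the width to grasp) x 34 mm high (z, the key's axis). Stands upright in its stand at the start, this point 87 mm above the desk. The round shoulder's underside lies 55 mm below this point, the stem's tip 79 mm below. Fully home in the socket this point is 55 mm above hub_top.
- key_stand: Round grey key stand, fixed on the desk, 32 mm high with a 68 mm foot, a round hole of 28 mm in its top holds the key's stem loosely. Origin on the desk under its centre. It is either right or left of the shredder.
- tape_roll: Bystander: roll of masking tape lying flat, about 104 mm across, 25 mm high; right or left of the shredder, where the stand is not. Origin at its underside.
- stapler: Bystander: red and black stapler, 119 x 34 x 45 mm, behind to the right. Origin at its underside.
- tin_small: Bystander: small round pale tin, 50 mm across, 19 mm high, behind to the left. Origin at its underside.
- pen_pot: Bystander: dark pen pot with pens, 80 mm across, 147 mm high, at the back. Origin at its underside.
- key: The whole key, 90 g; origin at the stem's tip. Below the head a round neck 12 mm across, a round shoulder 36 mm across, 6 mm thick, then the steel stem, 24 mm long, with four splines like a plus sign, 24 mm across, 6 mm thick, ends rounded, along key x and y (along and across the flat head). Fits the socket in any of four quarter turns. At the start the shoulder rests on the stand's rim.
Mind the look-alikes: they are no part of the job. What is shaped like the key but yellow is not meant.

How it is judged:
On the way, in this order (a step that is already met when the one before it is completed fails the run):
1. the hand wheel has been turned a full turn counter-clockwise (joint past 6.1 rad) (value of joint wheel above 6.1 rad), for 0.1 s.
2. the key is lifted out of its stand, in the fingers (z of key_grip in the frame of key_stand above 0.115 m and contact force between the fingers and key above 0.5 N), for 0.2 s.
At the end, for the whole second after the job is handed in: Key upright (7 deg) in the wheel's socket, splines in the slots (15 deg, head within 8 mm of the axis), pressed home: plunger past 6 of 8 mm, head centre under 58.5 mm above the hub; still, fingers on it through the last second; wheel joint above 5.2 rad (value of joint plunger above 0.006 m and z of key_grip in the frame of hub_top below 0.0585 m and horizontal distance between key_grip and hub_top below 0.008 m and angle between key_grip's own z axis and vertical below 0.12 rad and (angle between the x axis of key_grip and the x axis of hub_top, either way round below 0.26 rad or angle between the x axis of key_grip and the y axis of hub_top, either way round below 0.26 rad) and value of joint wheel above 5.2 rad and contact force between the fingers and key above 1 N and linear speed of key below 0.02 m/s); the arm keeps its last pose, push and grip.
It fails at once if the tape_roll is disturbed (moved more than 30 mm) (distance of tape_roll from where it was at the start of the episode above 0.03 m).
It fails at once if the stapler is disturbed (moved more than 30 mm) (distance of stapler from where it was at the start of the episode above 0.03 m).
It fails at once if the tin_small is disturbed (moved more than 30 mm) (distance of tin_small from where it was at the start of the episode above 0.03 m).
It fails at once if the pen pot is disturbed (moved more than 30 mm) (distance of pen_pot from where it was at the start of the episode above 0.03 m).
It also fails if it takes over 64 s, if anything falls off the work surface, if the arm or the gripper's body presses on something with over 40 N, if the wrist force passes 120 N, or if a joint passes its speed limit or range.

## Robot

A 6-joint arm with a two-finger parallel gripper is mounted at the origin on a cart in front of the work surface, level with it; the furniture and walls round the work are solid. World frame = base frame: x ahead of the robot, y to its left, z up, the work surface at z = 0. Lengths are in m, angles in rad, forces in N, time in s.
With the tool pointing down it reaches from about 0.25 to 0.725 m from the base axis. Payload 4 kg.
Tool frame: the origin (TCP) lies midway between the tips of the shut fingers; the grasp point (between the pads) lies 19 mm behind it (bot.grip_point_offset is the distance from the TCP to the grasp point, in m); z points along the fingers, y is the line along which they close (so a half turn about z gives the same grasp; the last joint's range is limited). The gripper opens to 85 mm and grips with 20 to 120 N. Pads are 22 mm wide; open, the fingers measure 114 mm over their backs; the gripper's body (76 mm by 85 mm) begins 54 mm behind the grasp point. The pads swing forward as they close: fully open they stand 13 mm farther back than shut.
Start: joints at [1.257, 0.241, 0.005, 1.335, 0, 1.571], TCP at [0.154, 0.476, 0.231] pointing down, gripper open.
Joint ranges: [-2.72, 2.72], [-1.05, 1.87], [-1.09, 1.28], [-1.99, 2.15], [-1.42, 1.44], [-3.14, 3.14]. Speed limits (rad/s): [2.79, 2.79, 3.14, 3.14, 3.14, 3.14].

## Interface

Orientations are given as a unit quaternion [x, y, z, w].
In Python, from workcell import bot gives the robot as it stands.
- The arm moves only by the tool step_arm, never from a script. Its argument "targets" is text: rows parted by semicolons, each of 7 numbers parted by spaces: the opening, from -1 (shut) to 1 (fully open), so that 0 is half open, then the shift along the world's x, y, z normalised to -1 to 1, where 1 is 0.5 m, then the turn, a rotation vector about the world's x, y, z normalised to -1 to 1, where 1 is pi/4 rad. In form: gripper x y z wx wy wz; .... A call has 1 to 10 rows; each row is the pose to reach, as a shift and turn from the pose commanded when the call began; what a row does not reach only later rows make up. A row lasts 1/12 s, in which the tool goes at most 41.7 mm and 7.16 degrees, less where a joint would pass 70% of its speed; a pose out of reach is approached as far as the arm can. A call with a number of a shift or a turn outside -1 to 1 is refused whole. A call with a gripper value outside its range is refused whole. The fingers move at their own pace and stop on an object; the grip force is fixed at half the most. Time passes only in rows, so rows that repeat a pose let the fingers close. It gives the time, the measured TCP pose, the force, the opening and the grip force at its end, in the units of the state.
- bot.get_obs(): the state, without advancing time (a new reading comes with each control period).
- bot.camera(name): name is "scene" or "top" or "wrist"; returns the picture (400x640x3 uint8, red, green, blue); there is no depth.
- bot.camera_info(name): a dict with "vertical_fov" (degrees; the focal length in pixels is half the picture's height over the tangent of half this angle, whatever the lens; pixels are square), "cx", "cy" (the principal point, pixels), "pose" (4x4, takes a point from camera to world coordinates). Camera axes: x right, y up, looking along -z (the intrinsics and any distortion apply to the point x, -y, -z); pixel columns grow to the right and rows downward; lengths in m; the calibration is good to about 2 mm. A picture is of the moment at which its call begins: read the wrist's pose just before it. camera_info takes no time and is no camera call; for the wrist camera it gives the pose at the moment of the call.
- bot.job_done(): hands the job in; it is judged then, once.
The state is a dict: "clock": time; "joint_pos": joint angles; "joint_vel": joint speeds; "tau": joint torques, N m; "eef_pos": TCP position; "tool_rot": TCP orientation; "ft_force": force on the tool from outside, world axes, zero at the start; "ft_torque": the same for the moment, N m; "grip_width": finger opening in m; "grasp_force": force on a finger pad.
Only numpy, scipy, OpenCV 4.12 (cv2) and the standard library are available. Lean on these libraries where they do the work, as an engineer would, in place of code of your own. Each camera call takes 0.05 s, during which the arm holds its last target. There are 200 camera calls.

## Working session

There is one attempt and no reset: what is moved stays moved. The work goes in short steps, Python scripts to look and compute and a tool call to move; the robot and the scene stay as the last step left them, time stands still between calls to the robot, and variables do not carry over. Pictures are saved under pics/ and viewed, at most 10 in all, crops included, and the job is handed in when it is done.

Besides the shell and the picture viewer there is one more tool, called after "Request:" as name(argument=value, ...) on one line, values as JSON. step_arm: Moves the arm, as the interface text tells. Scaled input: -1 to 1 covers 0.5 m each way for a shift and pi/4 rad each way for a turn. Its arguments: {"type":"object","properties":{"targets":{"type":"string"}},"required":["targets"]}

```bash
mkdir -p pics; ls
python3 - <<'E'
from workcell import bot
import cv2, numpy as np
for n in("top","scene"):
    im=bot.camera(n); cv2.imwrite(f"pics/{n}0.png",im[:,:,::-1]); i=bot.camera_info(n); print(n,i)
print(bot.get_obs())
E
```

```text
pics
top {'vertical_fov': 53.86057452594521, 'cx': 322.85358096669376, 'cy': 203.24133963769185, 'pose': array([[ 0.09116942,  0.96705224, -0.23769328,  0.40703303],
       [-0.99582927,  0.08937066, -0.01835593,  0.08499488],
       [ 0.00349166,  0.23837543,  0.97116681,  0.93948284],
       [ 0.        ,  0.        ,  0.        ,  1.        ]])}
scene {'vertical_fov': 54.934721378649805, 'cx': 326.2053918810964, 'cy': 202.26960443272463, 'pose': array([[-0.88554932,  0.24344024, -0.39565042,  0.25454142],
       [-0.46433756, -0.48932776,  0.7382066 ,  0.7739071 ],
       [-0.01389354,  0.8374337 ,  0.54636231,  0.56494336],
       [ 0.        ,  0.        ,  0.        ,  1.        ]])}
{'clock': 0.1, 'joint_pos': array([1.25699802e+00, 2.41342735e-01, 3.87579888e-03, 1.33519881e+00,
       8.76044523e-06, 1.57081194e+00]), 'joint_vel': array([-1.24260825e-03, -2.36799109e-03,  4.76017976e-03, -8.67082401e-04,
        8.04779530e-04,  3.60369759e-05]), 'tau': array([ 1.43855952e-03, -3.73135865e+01,  2.53011650e+01,  1.08701480e-02,
        6.21176650e-05,  4.93209271e-06]), 'eef_pos': array([0.15416236, 0.47505496, 0.23050586]), 'tool_rot': array([ 1.56263851e-01,  9.87714906e-01, -9.22542421e-04, -1.50373003e-04]), 'ft_force': array([-0.08979213, -0.20801393,  0.19827165]), 'ft_torque': array([-0.07434809,  0.02684949,  0.0133869 ]), 'grasp_force': 0.0, 'grip_width': 0.08499990234194439}
```

View pics/top0.png

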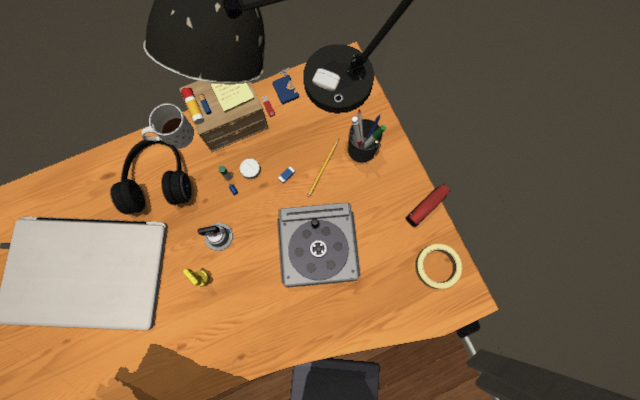

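View pics/scene0.png

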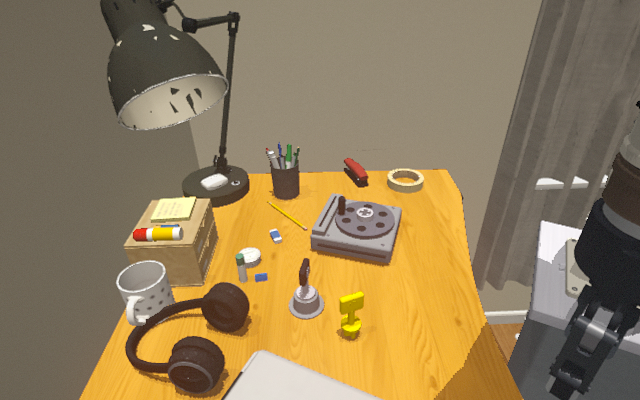

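The top view shows the shredder hub near (318,248), the knob near (315,223), the key and its stand near (215,235), and the yellow look-alike at (197,277). The scene view shows the black key at (305,275). I'll zoom in on these.

```bash
cat > h.py <<'E'
import numpy as np, cv2
from workcell import bot
def ray(name,uv,info=None):
    i=info or bot.camera_info(name); f=200/np.tan(np.radians(i["vertical_fov"]/2)); P=i["pose"]
    d=P[:3,:3]@np.array([(uv[0]-i["cx"])/f,-(uv[1]-i["cy"])/f,-1]); return P[:3,3],d
def onz(name,uv,z,info=None):
    o,d=ray(name,uv,info); return (o+d*(z-o[2])/d[2])[:2].round(4)
def pix(name,p,info=None):
    i=info or bot.camera_info(name); f=200/np.tan(np.radians(i["vertical_fov"]/2)); P=i["pose"]
    c=P[:3,:3].T@(np.array(p)-P[:3,3]); return np.array([i["cx"]-f*c[0]/c[2],i["cy"]+f*c[1]/c[2]])
E
python3 - <<'E'
from h import *
t=cv2.imread("pics/top0.png")
a=cv2.resize(t[195:295,270:366],None,fx=4,fy=4,interpolation=cv2.INTER_CUBIC)
b=cv2.resize(t[205:255,180:255],None,fx=5,fy=5,interpolation=cv2.INTER_CUBIC)
s=cv2.imread("pics/scene0.png")
c=cv2.resize(s[250:325,280:335],None,fx=2,fy=2,interpolation=cv2.INTER_CUBIC)
W=np.zeros((400,384+375,3),np.uint8);W[:400,:384]=a;W[:250,384:]=b;W[250:,384:494]=c
cv2.imwrite("pics/z.png",W)
print("hub",onz("top",(318,248),.072),"knob",onz("top",(315,222),.104))
for uv in((200,233),(214,229)):print("key",onz("top",uv,.104))
print("stand",onz("top",(218,237),.0),onz("top",(218,237),.032))
E
```

```text
hub [0.5171 0.1028] knob [0.5684 0.1139]
key [0.5219 0.357 ]
key [0.5332 0.3285]
stand [0.5305 0.3462] [0.5263 0.3373]
```

View pics/z.png

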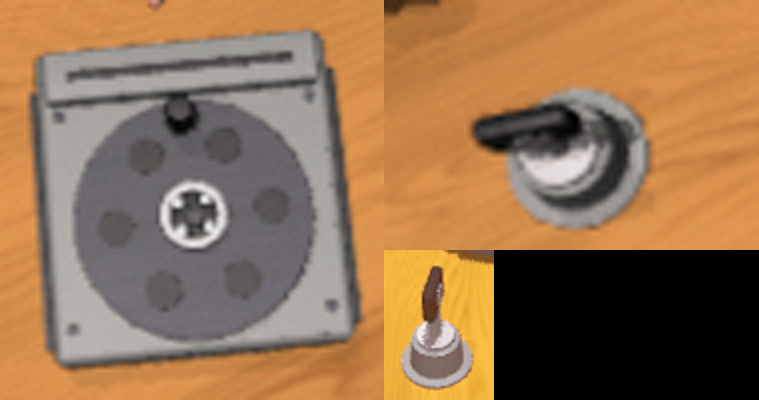

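Zoomed in: the hub centre is at about (318.5,248.5), the knob top at (315,221), and the key head runs from (198,231) to (219,228). Next I'll move above the wheel for a closer wrist look.

Request:
step_arm(targets="0 .07 -.07 .02 0 0 0;0 .14 -.14 .04 0 0 0;0 .20 -.20 .04 0 0 0;0 .26 -.26 .04 0 0 0;0 .32 -.32 .04 0 0 0;0 .38 -.38 .04 0 0 0;0 .44 -.44 .04 0 0 0;0 .50 -.50 .04 0 0 0;0 .55 -.55 .04 0 0 0;0 .60 -.60 .04 0 0 0")

```text
clock: 0.93
eef_pos: [0.4486, 0.1803, 0.251]
tool_rot: [0.156, 0.988, -0.0, -0.0]
ft_force: [1.5, 0.2, 0.2]
grip_width: 0.0431
grasp_force: 0.0
```

Request:
step_arm(targets="0 .05 -.06 0 0 0 0;0 .10 -.12 0 0 0 0;0 .10 -.12 0 0 0 0;0 .10 -.12 0 0 0 0")

```text
clock: 1.27
eef_pos: [0.4983, 0.1203, 0.2504]
tool_rot: [0.158, 0.987, -0.0, -0.001]
ft_force: [-0.2, 0.4, -0.1]
grip_width: 0.0426
grasp_force: 0.0
```

Run:
```python
from h import *
i=bot.camera_info("wrist"); im=bot.camera("wrist"); cv2.imwrite("pics/w1.png",im[:,:,::-1]); np.save("w1.npy",i,allow_pickle=True)
print(i,bot.get_obs()["eef_pos"],bot.get_obs()["clock"])
for p in((.517,.103,.072),(.568,.114,.104),(.527,.34,.104)):print(pix("wrist",p,i))
```

```text
{'vertical_fov': 71.41002013604006, 'cx': 322.8475230763346, 'cy': 199.82802998401965, 'pose': array([[ 3.12354912e-01, -9.02249404e-01, -2.97288449e-01,
         4.21268415e-01],
       [ 9.49965059e-01,  2.96371441e-01,  9.86425695e-02,
         1.45413793e-01],
       [-8.92393479e-04, -3.13225130e-01,  9.49678483e-01,
         3.93798885e-01],
       [ 0.00000000e+00,  0.00000000e+00,  0.00000000e+00,
         1.00000000e+00]])} [0.49750746 0.1215038  0.25053688] 1.3167
[314.53641266 198.30480244]
[336.89293222 243.84821171]
[534.01883818 148.47550355]
```

View pics/w1.png

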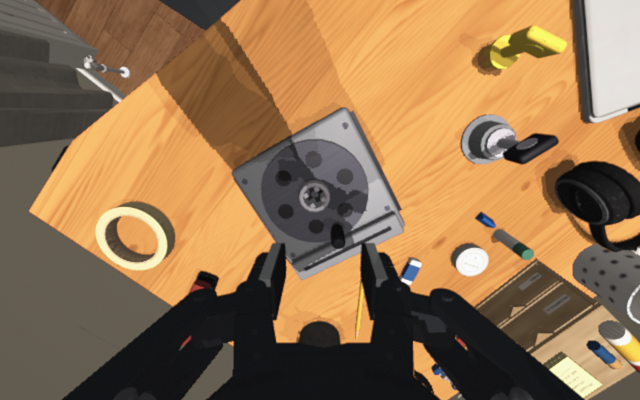

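The wrist view shows the hub at about (314,198), the knob top near (337,242) and the black key head at about (531,148), which agrees with the top-view estimates. I'll refine these numerically.

Run:
```python
from h import *
i=np.load("w1.npy",allow_pickle=True).item()
w=cv2.imread("pics/w1.png"); t=cv2.imread("pics/top0.png")
def blob(im,x0,x1,y0,y1,f):
    m=f(im[y0:y1,x0:x1].astype(int)).astype(np.uint8); n,l,s,c=cv2.connectedComponentsWithStats(m)
    k=1+np.argmax(s[1:,4]); pts=np.argwhere(l==k)[:,::-1].astype(np.float32)
    return c[k]+[x0,y0],s[k],cv2.minAreaRect(cv2.convexHull(pts)),cv2.minEnclosingCircle(pts)[0]+np.array([x0,y0]),pts+np.float32([x0,y0])
c=blob(t,305,332,235,262,lambda a:a.min(2)>165); print("hub top",c[0],c[1],c[3],onz("top",c[3],.072))
c=blob(w,297,333,180,216,lambda a:a.min(2)>120); print("hub wr",c[0],c[1],c[3],onz("wrist",c[3],.072,i))
c=blob(t,305,325,214,232,lambda a:a.max(2)<50); print("knob top",c[0],c[1])
c=blob(w,325,350,220,256,lambda a:a.max(2)<25); print("knob wr",c[0],c[1])
c=blob(t,190,226,222,240,lambda a:a.max(2)<60); print("key top",c[0],c[1])
c=blob(w,495,562,130,165,lambda a:a.max(2)<60); print("key wr",c[0],c[1],cv2.boxPoints(cv2.minAreaRect(c[4])))
r=cv2.resize(np.hstack([w[130:167,500:562],]),None,fx=9,fy=9,interpolation=cv2.INTER_CUBIC)
k=cv2.resize(w[180:260,290:350],None,fx=5,fy=5,interpolation=cv2.INTER_CUBIC)
H=np.zeros((400,r.shape[1]+240,3),np.uint8); H[:333,:r.shape[1]]=r; H[:,r.shape[1]:]=np.clip(k[:400,:240]*2.0,0,255); cv2.imwrite("pics/z2.png",H); print(H.shape)
```

```text
hub top [317.99082569 248.36697248] [  5   6  17  16 109] [318. 248.] [0.5171 0.1028]
hub wr [308.05084746 201.40677966] [  3   6  24  26 177] [313.07603645 197.81336403] [0.5159 0.1015]
knob top [315.39285714 225.14285714] [ 7  7  7  8 28]
knob wr [336.83139535 232.61627907] [  6   4  13  20 172]
key top [209.52083333 230.21875   ] [ 8  4 22  9 96]
key wr [529.58850932 148.22826087] [  9   4  54  30 644] [[501.39694 151.05421]
 [549.16486 125.91323]
 [558.81775 144.2538 ]
 [511.04987 169.39478]]
(400, 798, 3)
```

View pics/z2.png

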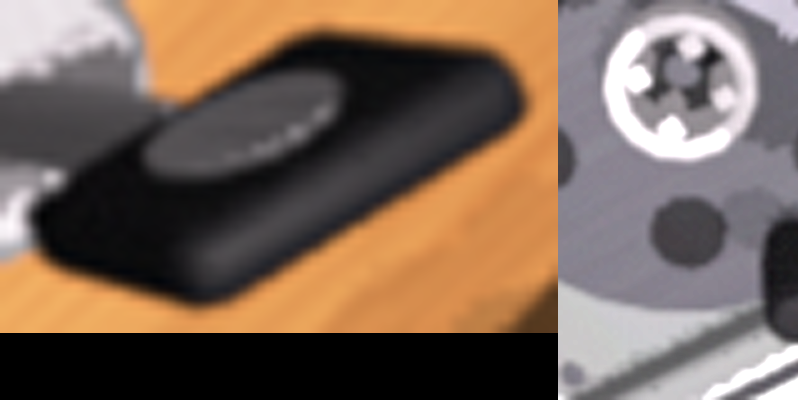

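Request:
step_arm(targets="0 .07 -.006 0 0 0 0;0 .14 -.012 0 0 0 0;0 .14 -.012 -.06 0 0 0;0 .14 -.012 -.12 0 0 0;0 .14 -.012 -.18 0 0 0;0 .14 -.012 -.18 0 0 0;0 .14 -.012 -.18 0 0 0")

```text
clock: 1.9
eef_pos: [0.5654, 0.1174, 0.1599]
tool_rot: [0.155, 0.988, -0.001, -0.002]
ft_force: [0.4, -0.4, 0.8]
grip_width: 0.0425
grasp_force: 0.0
```

Run:
```python
from h import *
i=bot.camera_info("wrist"); im=bot.camera("wrist"); cv2.imwrite("pics/w2.png",im[:,:,::-1]); np.save("w2.npy",i,allow_pickle=True)
print(bot.get_obs()["eef_pos"],bot.get_obs()["clock"]); print(pix("wrist",(.516,.103,.072)),pix("wrist",(.5688,.1142,.104)))
```

```text
[0.56715111 0.11747322 0.16212659] 1.95
[288.17557687 154.13507362] [319.98244987 220.57631274]
```

View pics/w2.png

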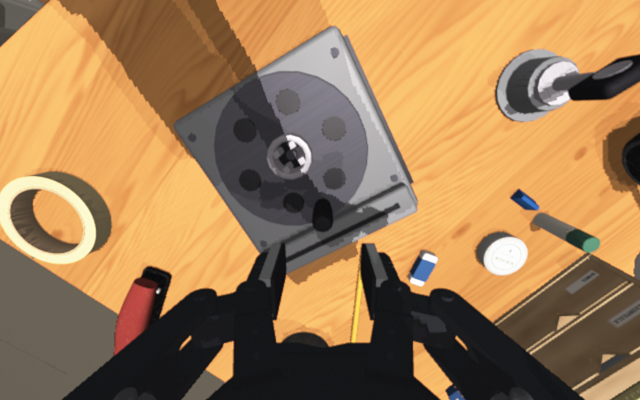

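The wrist view shows the hub at (290,156) and the knob top at about (322,221), centred ahead of the fingers. I'll descend and grip.

Request:
step_arm(targets="0 .004 -.004 -.06 0 0 0;0 .004 -.004 -.12 0 0 0;0 .004 -.004 -.17 0 0 0;0 .004 -.004 -.17 0 0 0;-1 .004 -.004 -.17 0 0 0;-1 .004 -.004 -.17 0 0 0;-1 .004 -.004 -.17 0 0 0;-1 .004 -.004 -.17 0 0 0;-1 .004 -.004 -.17 0 0 0")

```text
clock: 2.7
eef_pos: [0.5718, 0.1148, 0.0798]
tool_rot: [0.156, 0.988, 0.001, 0.003]
ft_force: [-1.7, 0.2, 6.5]
grip_width: 0.0148
grasp_force: 58.9
```

Run:
```python
from h import *
o=bot.get_obs(); print({k:o[k] for k in("eef_pos","ft_force","grip_width","grasp_force","joint_pos")})
r=.054; c=np.array([.517,.1035]); p=o["eef_pos"][:2]; d=p-c; print(np.linalg.norm(d),np.degrees(np.arctan2(d[1],d[0])))
a0=np.radians(12)
for k in range(1,30):
    a=a0+np.radians(14*k); s=r*(np.array([np.cos(a),np.sin(a)])-[np.cos(a0),np.sin(a0)])/.5
    b=a0+np.radians(14*(10*((k-1)//10))); q=r*(np.array([np.cos(b),np.sin(b)])-[np.cos(a0),np.sin(a0)])/.5
    print("%d  %.3f %.3f"%(k,*(s-q)),end=" ; ")
```

```text
{'eef_pos': array([0.57184367, 0.11482392, 0.07978292]), 'ft_force': array([-1.74794542,  0.16915867,  6.50456373]), 'grip_width': 0.014775467598004886, 'grasp_force': 58.90407776227221, 'joint_pos': array([ 1.97957126e-01,  5.02664829e-01, -1.95699712e-02,  1.04267280e+00,
        3.91469973e-04,  5.11600508e-01])}
0.05600053301196169 11.666281436858402
1  -0.009 0.025 ; 2  -0.023 0.047 ; 3  -0.042 0.065 ; 4  -0.065 0.078 ; 5  -0.091 0.084 ; 6  -0.117 0.085 ; 7  -0.143 0.079 ; 8  -0.166 0.067 ; 9  -0.186 0.050 ; 10  -0.201 0.028 ; 11  -0.009 -0.025 ; 12  -0.013 -0.051 ; 13  -0.009 -0.077 ; 14  -0.000 -0.101 ; 15  0.015 -0.123 ; 16  0.035 -0.140 ; 17  0.058 -0.152 ; 18  0.084 -0.158 ; 19  0.110 -0.158 ; 20  0.136 -0.151 ; 21  0.023 0.013 ; 22  0.042 0.031 ; 23  0.057 0.053 ; 24  0.065 0.078 ; 25  0.067 0.104 ; 26  0.063 0.130 ; 27  0.053 0.154 ; 28  0.037 0.175 ; 29  0.017 0.192 ;
```

Request:
step_arm(targets="-1 -.009 .025 0 0 0 0;-1 -.023 .047 0 0 0 0;-1 -.042 .065 0 0 0 0;-1 -.065 .078 0 0 0 0;-1 -.091 .084 0 0 0 0;-1 -.117 .085 0 0 0 0;-1 -.143 .079 0 0 0 0;-1 -.166 .067 0 0 0 0;-1 -.186 .050 0 0 0 0;-1 -.201 .028 0 0 0 0")

```text
clock: 3.53
eef_pos: [0.4727, 0.1294, 0.0798]
tool_rot: [0.156, 0.988, 0.002, 0.004]
ft_force: [4.6, 1.1, 4.6]
grip_width: 0.015
grasp_force: 58.8
```

Request:
step_arm(targets="-1 -.009 -.025 0 0 0 0;-1 -.013 -.051 0 0 0 0;-1 -.009 -.077 0 0 0 0;-1 0 -.101 0 0 0 0;-1 .015 -.123 0 0 0 0;-1 .035 -.140 0 0 0 0;-1 .058 -.152 0 0 0 0;-1 .084 -.158 0 0 0 0;-1 .110 -.158 0 0 0 0;-1 .136 -.151 0 0 0 0")

```text
clock: 4.37
eef_pos: [0.5397, 0.0519, 0.0798]
tool_rot: [0.157, 0.988, 0.0, 0.003]
ft_force: [-1.8, 0.8, 9.3]
grip_width: 0.0147
grasp_force: 59.3
```

Request:
step_arm(targets="-1 .023 .013 0 0 0 0;-1 .042 .031 0 0 0 0;-1 .057 .053 0 0 0 0;-1 .065 .078 0 0 0 0;-1 .067 .104 0 0 0 0;-1 .063 .130 0 0 0 0;-1 .053 .154 0 0 0 0;-1 .053 .154 0 0 0 0;-1 .053 .154 0 0 0 0")

```text
clock: 5.12
eef_pos: [0.565, 0.131, 0.0797]
tool_rot: [0.156, 0.988, 0.001, 0.002]
ft_force: [-2.8, 0.5, 6.8]
grip_width: 0.0144
grasp_force: 59.2
```

Request:
step_arm(targets="0 0 0 0 0 0 0;0 0 0 0 0 0 0;0 0 0 .03 0 0 0;0 0 0 .10 0 0 0;0 0 0 .18 0 0 0;0 0 .05 .26 0 0 -.15;0 -.02 .12 .34 0 0 -.30;0 -.03 .19 .34 0 0 -.45;0 -.05 .26 .34 0 0 -.60;0 -.06 .33 .34 0 0 -.75")

```text
clock: 5.95
eef_pos: [0.5342, 0.2964, 0.2492]
tool_rot: [0.439, 0.898, 0.002, 0.001]
ft_force: [1.5, 0.2, -0.5]
grip_width: 0.0429
grasp_force: 0.0
```

Request:
step_arm(targets="0 -.01 .06 0 0 0 -.15;0 -.02 .08 0 0 0 -.30;0 -.02 .08 0 0 0 -.40;0 -.02 .08 0 0 0 -.40;0 -.02 .08 0 0 0 -.40")

```text
clock: 6.37
eef_pos: [0.5238, 0.3348, 0.2464]
tool_rot: [0.571, 0.821, 0.0, 0.0]
ft_force: [-0.1, -0.3, 0.5]
grip_width: 0.0429
grasp_force: 0.0
```

Run:
```python
from h import *
o=bot.get_obs(); i=bot.camera_info("wrist"); im=bot.camera("wrist"); cv2.imwrite("pics/w3.png",im[:,:,::-1]); np.save("w3.npy",i,allow_pickle=True)
print(o["eef_pos"],o["tool_rot"],o["ft_force"],o["clock"]); print(pix("wrist",(.527,.342,.104),i))
```

```text
[0.52382508 0.33475444 0.24636421] [5.70708049e-01 8.21153037e-01 4.04744734e-05 1.02481088e-04] [-0.07656585 -0.31353611  0.53095578] 6.3667
[328.50235339 182.18479889]
```

View pics/w3.png

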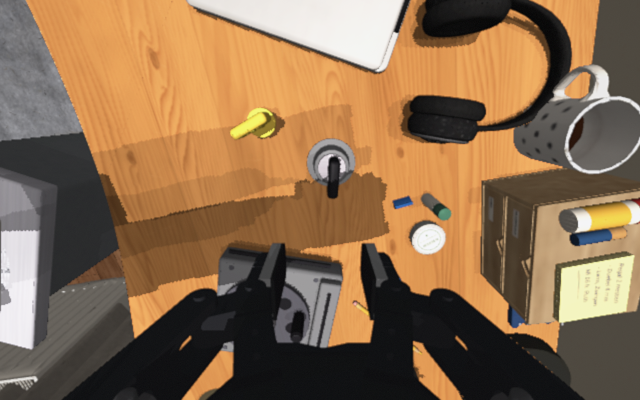

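The wrist view shows the black key head running almost vertically, from (335,160) to (332,195), between and ahead of the fingers, so the closing direction is nearly right. Now I'll measure it.

Run:
```python
from h import *
i=np.load("w3.npy",allow_pickle=True).item(); w=cv2.imread("pics/w3.png")
x0,y0=318,150; m=(w[y0:205,x0:350].max(2)<45).astype(np.uint8)
n,l,s,c=cv2.connectedComponentsWithStats(m); k=1+np.argmax(s[1:,4]); p=np.argwhere(l==k)[:,::-1].astype(np.float32)+[x0,y0]
b=cv2.boxPoints(cv2.minAreaRect(p.astype(np.float32))); print(s[k],b)
for row in range(150,205,3): print(row,"".join("%4d"%v for v in w[row,322:346].max(1)))
T=[(332.5,y) for y in(170,195)]
print([onz("wrist",q,.104,i) for q in b])
```

```text
[ 10   7  12  41 302] [[327.16296 196.90332]
 [329.279   156.69888]
 [339.35632 157.22928]
 [337.2403  197.43372]]
150   60  64  66  75  99 122 141 149 148 148 147 147 146 134 114  91  72  64  59  57  59  79 118 150
153  154 170 174 174 170 164 155 147 144 143 143 143 147 150 158 164 167 166 163 145 108  72  56  62
156  140 137 178 210 220 228 240 244 220 148 146 121  82  79  90 113 122 135 139 149 158 159 147 115
159  224 230 228 228 228 228 176  86  22  11  11  14  14  15  13  21  68 109 161 205 187 157 153 155
162  223 222 222 222 223 225 148  43  18  28  32  32  32  29  29  25  25  84 202 235 235 231 178 144
165  220 220 220 221 222 203 125  38  31  47  61  62  58  53  48  43  30  58 175 228 233 233 229 180
168  218 217 217 218 217 152  60  22  32  47  60  61  56  51  47  40  31  59 153 219 230 231 231 187
171  218 218 218 219 219 168  83  29  34  48  60  59  55  49  45  38  29  76 200 234 232 199 163 129
174  212 211 210 211 211 170  93  33  36  49  57  56  50  46  43  36  34  77 103 108 108  94  77  69
177  177 200 174 147 116 121  88  35  36  51  55  51  49  46  43  34  41 108
[... 334 characters left out ...]
36 143 142 138 103  50  18  16  17  21  19  20  20  19  20  27  92 128 135 133 135 137 138 136
192  136 143 143 139 113  63  18  17  16  19  19  20  19  18  18  37 117 140 136 134 133 136 141 143
195  138 143 145 140 129  82  26  16  19  21  19  20  19  18  19  52 119 140 137 134 133 136 141 143
198  141 143 144 141 136 135 124 104  94  78  68  67  73 106 125 138 143 140 138 135 133 133 139 142
201  143 144 143 141 135 130 134 141 142 140 134 136 142 143 143 143 141 139 138 136 133 133 137 141
204  144 144 144 144 137 129 131 139 143 140 135 135 139 141 143 142 140 139 138 136 133 132 135 139
[array([0.5315, 0.3262]), array([0.5181, 0.3676]), array([0.5281, 0.3707]), array([0.5419, 0.3294])]
```

Run:
```python
from h import *
i=np.load("w3.npy",allow_pickle=True).item(); j=np.load("w1.npy",allow_pickle=True).item()
print("cam",i["pose"][:3,3]); print("w1 key",onz("wrist",(538.9,150.6),.104,j))
print("stand top",onz("top",(218.8,236.6),0.002)," w3",onz("wrist",(331,161),.002,i))
print("top ends",onz("top",(198.4,231),.104),onz("top",(219.2,228),.104))
w=cv2.imread("pics/w3.png"); 
g=cv2.resize(w[130:205,295:365],None,fx=8,fy=8,interpolation=cv2.INTER_CUBIC); cv2.imwrite("pics/z3.png",np.clip(g.astype(int)*2,0,255).astype(np.uint8))
```

```text
cam [0.49526962 0.41049151 0.38969368]
w1 key [0.5308 0.3446]
stand top [0.5314 0.3438]  w3 [0.5307 0.3474]
top ends [0.5259 0.3611] [0.5364 0.3177]
```

View pics/z3.png

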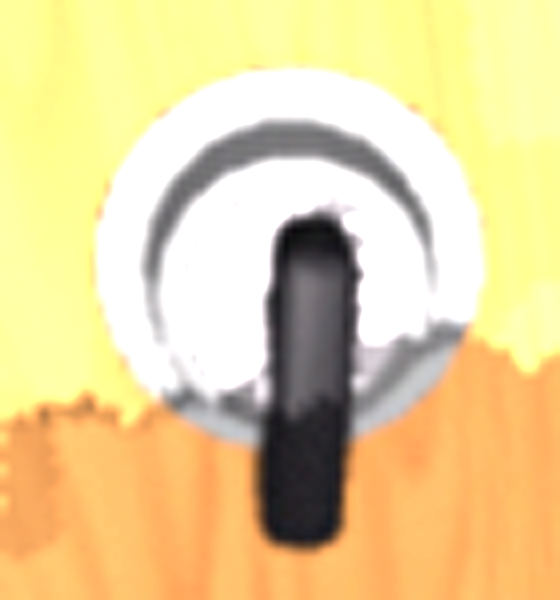

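The crop shows the top face of the head spanning (300–350, 252–545) in crop pixels, with a visible end face above it. That puts the key at about (0.5305, 0.3455) with its closing angle at 18°. I'll descend and grip it.

Request:
step_arm(targets="0 .013 .021 -.05 0 0 -.05;0 .013 .021 -.12 0 0 -.05;0 .013 .021 -.19 0 0 -.05;0 .013 .021 -.25 0 0 -.05;0 .013 .021 -.30 0 0 -.05;0 .013 .021 -.345 0 0 -.05;0 .013 .021 -.345 0 0 -.05;-1 .013 .021 -.345 0 0 -.05;-1 .013 .021 -.345 0 0 -.05;-1 .013 .021 -.345 0 0 -.05")

```text
clock: 7.25
eef_pos: [0.5319, 0.3458, 0.0764]
tool_rot: [0.588, 0.809, 0.002, 0.001]
ft_force: [0.1, 0.4, 0.1]
grip_width: 0.011
grasp_force: 59.1
```

Request:
step_arm(targets="-1 0 0 0 0 0 0;-1 0 0 0 0 0 0;-1 0 0 0 0 0 0")

```text
clock: 7.5
eef_pos: [0.5318, 0.3459, 0.0762]
tool_rot: [0.588, 0.809, 0.002, 0.001]
ft_force: [0.8, -2.2, 5.9]
grip_width: 0.0109
grasp_force: 60.1
```

Request:
step_arm(targets="-1 0 0 .03 0 0 0;-1 0 0 .08 0 0 0;-1 0 0 .14 0 0 0;-1 0 0 .20 0 0 0;-1 0 -.03 .24 0 0 .05;-1 -.005 -.08 .24 0 0 .12;-1 -.01 -.14 .24 0 0 .18;-1 -.015 -.20 .24 0 0 .24;-1 -.02 -.26 .24 0 0 .29;-1 -.025 -.32 .24 0 0 .29")

```text
clock: 8.33
eef_pos: [0.517, 0.184, 0.1939]
tool_rot: [0.491, 0.871, -0.0, -0.0]
ft_force: [0.6, 0.4, -1.1]
grip_width: 0.011
grasp_force: 59.4
```

Request:
step_arm(targets="-1 0 -.06 0 0 0 0;-1 0 -.12 0 0 0 0;-1 -.002 -.166 0 0 0 0;-1 -.002 -.166 0 0 0 0;-1 -.002 -.166 0 0 0 0;-1 -.002 -.166 0 0 0 0")

```text
clock: 8.83
eef_pos: [0.5167, 0.1026, 0.1939]
tool_rot: [0.492, 0.871, 0.0, -0.0]
ft_force: [-0.3, 1.0, -0.9]
grip_width: 0.0113
grasp_force: 59.4
```

Run:
```python
from h import *
o=bot.get_obs(); i=bot.camera_info("wrist"); im=bot.camera("wrist"); cv2.imwrite("pics/w4.png",im[:,:,::-1]); np.save("w4.npy",i,allow_pickle=True)
t=bot.camera("top"); cv2.imwrite("pics/t4.png",t[:,:,::-1]); s=bot.camera("scene"); cv2.imwrite("pics/s4.png",s[:,:,::-1])
print(o["eef_pos"],o["tool_rot"],o["ft_force"],o["grip_width"],o["grasp_force"],o["clock"]); 
e=o["eef_pos"]
for n in("top","scene"):print(n,pix(n,(.518,.103,.072)),pix(n,e),pix(n,(.565,.131,.104)))
print(pix("wrist",(.518,.103,.072),i),pix("wrist",(e[0],e[1],e[2]+.011),i))
H=np.vstack([cv2.resize(im[140:320,200:440,::-1],None,fx=2,fy=2)[:330],]);S=cv2.resize(s[150:280,300:420,::-1],None,fx=2.5,fy=2.5)[:330]
W=np.zeros((330,780,3),np.uint8);W[:,:480]=H;W[:S.shape[0],480:]=S[:,:300];cv2.imwrite("pics/z4.png",W)
```

```text
[0.51674719 0.10257476 0.19394799] [ 4.91890954e-01  8.70656750e-01  3.25083789e-04 -8.66346035e-05] [-0.27559718  0.99255564 -0.94743089] 0.011330492457164117 59.369478821754456 8.8333
top [317.94246507 247.57134794] [317.55104061 239.99018595] [306.94908783 222.83186996]
scene [363.8758878  211.29306388] [366.82805391 163.10243917] [339.79742543 200.38466817]
[324.62286361 193.43769667] [323.66237666 264.64212103]
```

View pics/z4.png

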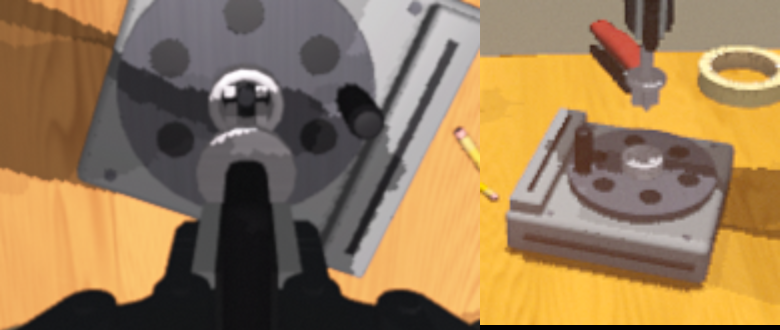

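Wrist crop: the hub ring is centred near (323.5,190.5), with the slots aligned to the image axes. The key's shoulder disc spans columns 298.5–345 with its far edge at row 205, and the scene crop shows the key hanging upright above the hub. I'll compute the offset between them.

Run:
```python
from h import *
from scipy.optimize import least_squares
i=np.load("w4.npy",allow_pickle=True).item(); w=cv2.imread("pics/w4.png").max(2).astype(int)
a=np.linspace(0,2*np.pi,73)
def ext(c,r,zs):
    q=np.array([pix("wrist",(c[0]+r*np.cos(t),c[1]+r*np.sin(t),z),i) for z in zs for t in a]); return np.array([q[:,0].min(),q[:,0].max(),q[:,1].min()])
h=least_squares(lambda c:ext(c,.019,[.072])-[305,342,173],[.518,.103],x_scale=.01,diff_step=1e-4)
k=least_squares(lambda c:ext(c,.018,[.1497,.1557])-[298.5,345,205],[.518,.103],x_scale=.01,diff_step=1e-4)
print("hub",h.x,h.fun,"key",k.x,k.fun)
kn=onz("wrist",(200+366/2,140+123/2),.104,i); print("knob",kn,np.degrees(np.arctan2(*(kn-h.x)[::-1])),np.linalg.norm(kn-h.x))
print("row 188", w[188,298:350]); print("row 215",w[215,290:352]); print("col 323",w[168:214,323])
```

```text
hub [0.51612995 0.10394552] [-0.5955066   0.59595966  0.02569661] key [0.51735271 0.09918333] [-1.93890798  1.93603183  0.11716374]
knob [0.5609 0.1316] 31.70364191356718 0.05262249704834442
row 188 [ 48  48  46  47  46  51 108 188 189 212 222 202 129  57 128 160 170 172
 130  78  46  47  56  58  57  58  58  57  55  46  80  93  75  63  64  41
  30  71 107 119 125 128 113  79  58  57  58  59  58  57  57  58]
row 215 [ 38  38  38  38  44  61  72  77  77  77  78  86  96 101 103 102 101 102
 102 102 102 101 102 101 102 113 123 126 125 125 125 125 125 126 126 124
 111 103 107 111 120 125 127 128 128 127 127 128 128 128 128 128 128 126
 114  81  59  56  58  58  57  59]
col 323 [117 117 116 110 101  96 131 246 255 253 241 185 105  53  40  39  44  56
  60  60  58  57  56  57  49  31  21  19  19  21  45  74  83  83  81  96
 199 245 197 131 123 123 124 123 123 124]
```

Run:
```python
from h import *
from scipy.optimize import least_squares
i=np.load("w4.npy",allow_pickle=True).item()
a=np.linspace(0,2*np.pi,73)
def ext(c,r,zs):
    q=np.array([pix("wrist",(c[0]+r*np.cos(t),c[1]+r*np.sin(t),z),i) for z in zs for t in a])+.5; return np.array([q[:,0].min(),q[:,0].max(),q[:,1].min()])
h=least_squares(lambda c:ext(c,.019,[.072])-[303.9,342.3,174],[.518,.103],x_scale=.01,diff_step=1e-4)
k=least_squares(lambda c:ext(c,.018,[.1497,.1557])-[295.2,345.3,203.7],[.518,.103],x_scale=.01,diff_step=1e-4)
print("hub",h.x,h.fun,"key",k.x,k.fun, "diff",h.x-k.x, bot.get_obs()["eef_pos"])
```

```text
hub [0.5156041 0.1030832] [ 0.11400481 -0.1140915  -0.00491961] key [0.51539145 0.09968237] [-0.19374114  0.19345312  0.01170672] diff [0.00021265 0.00340083] [0.51674844 0.10330693 0.19375804]
```

Request:
step_arm(targets="-1 0 .0055 -.03 0 0 0;-1 0 .0055 -.06 0 0 0;-1 0 .0055 -.085 0 0 0;-1 0 .0055 -.098 0 0 0;-1 0 .0055 -.104 0 0 0;-1 0 .0055 -.11 0 0 0;-1 0 .0055 -.116 0 0 0;-1 0 .0055 -.122 0 0 0;-1 0 .0055 -.126 0 0 0")

```text
clock: 9.73
eef_pos: [0.5169, 0.105, 0.131]
tool_rot: [0.492, 0.871, 0.0, 0.0]
ft_force: [-0.4, -0.4, -1.3]
grip_width: 0.011
grasp_force: 59.5
```

No contact so far, and the tip should be about 9 mm inside the slots. I'll push on gently.

Request:
step_arm(targets="-1 0 0 -.006 0 0 0;-1 0 0 -.012 0 0 0;-1 0 0 -.016 0 0 0;-1 0 0 -.020 0 0 0;-1 0 0 -.024 0 0 0;-1 0 0 -.028 0 0 0;-1 0 0 -.030 0 0 0;-1 0 0 -.030 0 0 0")

```text
clock: 10.4
eef_pos: [0.5171, 0.1049, 0.1168]
tool_rot: [0.492, 0.871, 0.0, 0.001]
ft_force: [-2.4, -2.0, 5.3]
grip_width: 0.0109
grasp_force: 60.4
```

Request:
step_arm(targets="-1 0 0 -.003 0 0 0;-1 0 0 -.006 0 0 0;-1 0 0 -.009 0 0 0;-1 0 0 -.012 0 0 0;-1 0 0 -.012 0 0 0;-1 0 0 -.012 0 0 0")

```text
clock: 10.9
eef_pos: [0.5173, 0.1049, 0.1165]
tool_rot: [0.492, 0.871, 0.002, 0.002]
ft_force: [-13.3, -3.6, 39.1]
grip_width: 0.0112
grasp_force: 65.5
```

Run:
```python
from h import *
o=bot.get_obs(); i=bot.camera_info("wrist"); im=bot.camera("wrist"); s=bot.camera("scene"); cv2.imwrite("pics/s5.png",s[:,:,::-1])
print(o["eef_pos"],o["ft_force"],o["ft_torque"],o["grip_width"])
H=cv2.resize(im[140:300,220:420,::-1],None,fx=2,fy=2);S=cv2.resize(s[160:240,330:425,::-1],None,fx=4,fy=4,interpolation=cv2.INTER_CUBIC)
cv2.imwrite("pics/z5.png",np.hstack([H,S]))
```

```text
[0.51732805 0.10490348 0.11653406] [-13.31304302  -3.57007122  39.07478299] [-0.81578287  3.39082834  0.08005252] 0.011195133223104791
```

View pics/z5.png

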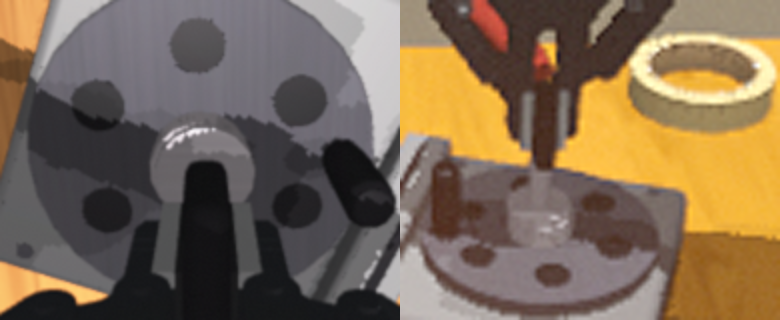

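The arm stopped hard at TCP z 0.1165 (the expected home height is 0.116), and the picture shows the key's shoulder resting on the hub. I'll ease the push a little and hand in.

Request:
step_arm(targets="-1 0 0 .002 0 0 0;-1 0 0 .004 0 0 0;-1 0 0 .004 0 0 0;-1 0 0 .004 0 0 0")

```text
clock: 11.33
eef_pos: [0.5172, 0.1049, 0.1166]
tool_rot: [0.492, 0.871, 0.001, 0.002]
ft_force: [-9.8, -3.2, 27.0]
grip_width: 0.0107
grasp_force: 63.7
```

Run:
```python
from workcell import bot
o=bot.get_obs(); print(o["eef_pos"],o["ft_force"],o["grasp_force"])
if 12<o["ft_force"][2]<45 and o["eef_pos"][2]<.1172: print(bot.job_done())
```

```text
[0.51724707 0.10487698 0.11658753] [-9.800684   -3.24285658 26.98661562] 63.658318519592285
the job is handed in; nothing more can be done
None
```

I turned the wheel about 378° counter-clockwise, took the key from its stand, seated it in the socket and handed the job in at about 11.3 s, still pressing the key down at 27 N; `job_done` returned no verdict, so a pass isn't confirmed.

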